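# Find the dragging tensioner bearing by feel and scrap it

### The arm

A 6-joint arm with a two-finger parallel gripper is mounted at the origin on the work surface. World frame = base frame: x ahead of the robot, y to its left, z up, the work surface at z = 0. Lengths are in m, angles in rad, forces in N, time in s.
With the tool pointing down it reaches from about 0.375 to 0.9 m from the base axis. Payload 3.1 kg.
Tool frame: the origin (TCP) lies between the finger pads; the fingertips stand 11 mm ahead of it and the grasp point (between the pads) lies 8 mm behind it; z points along the fingers, y is the direction in which the jaws open and shut (so a half turn about z gives the same grasp; the last joint's range is limited). The gripper opens to 85 mm and grips with 20 to 120 N. Pads are 22 mm wide; open, the fingers measure 114 mm over their backs; the gripper's body (76 mm by 85 mm) begins 54 mm behind the grasp point. The pads swing forward as they close: fully open they stand 13 mm farther back than shut.
Start: joints at [0.98, 0.527, 1.433, -0, 1.181, -0.178], TCP at [0.251, 0.572, 0.242] pointing down, gripper open.
Joint ranges: [-3.08, 3.08], [-0.75, 2.2], [0.22, 2.44], [-1.43, 4.57], [0, 2.65], [-2.85, 2.85]. Speed limits (rad/s): [2.79, 2.79, 3.14, 3.14, 3.14, 3.14].

### API

Orientations are given as a unit quaternion [x, y, z, w].
In Python, from station import manip gives the robot as it stands. The module is installed in compiled form; this text tells all that it offers.
- The arm moves only by the tool arm_command, never from a script. Its argument "rows" is a list of rows, each a list of 3 entries, a list of its own where there are three numbers: the shift along the world's x, y, z in mm, then the turn about the world's z in rad, then the closure, from -1 (fully open) to 1 (shut), so that 0 is half open. A call has 1 to 12 rows; each row shifts and turns the commanded pose from where the row before left it; what a row does not reach is not made up. A row lasts 1/8 s, in which the tool goes at most 62.5 mm and 10.7 degrees, less where a joint would pass 70% of its speed; a pose out of reach is approached as far as the arm can. A call with a gripper value outside its range is refused whole. The fingers move at their own pace and stop on an object; "squeeze" is the grip in N (left out, the last holds). Time passes only in rows, so rows that do not move let the fingers close. It gives the time, the measured TCP pose, the force and the opening at its end, in the units of the state.
- manip.sense(): the state, without advancing time (a new reading comes with each control period).
- manip.snapshot(name): name is "side" or "top" or "wrist"; returns the picture (480x640x3 uint8, blue, green, red); there is no depth.
- manip.get_calibration(name): a dict with "fovy" (degrees; the focal length in pixels is half the picture's height over the tangent of half this angle, whatever the lens; pixels are square), "cx", "cy" (the principal point, pixels), "R" (3x3) and "t" (3): a world point X has camera coordinates R X + t. Camera axes: x right, y down, z forward; pixel columns grow to the right and rows downward; lengths in m; the calibration is good to about 2 mm. A picture is of the moment at which its call begins: read the wrist's pose just before it. get_calibration takes no time and is no camera call; for the wrist camera it gives the pose at the moment of the call.
- manip.sign_off(): hands the job in, once; it reports no verdict.
The state is a dict: "t": time; "q": joint angles; "qd": joint speeds; "tau": joint torques, N m; "tcp_pos": TCP position; "tool_rot": TCP orientation; "force": force on the tool from outside, world axes, zero at the start; "ft_torque": the same for the moment, N m; "finger_gap": opening from 0.0 (shut) to 1.0 (fully open).
Only numpy, scipy, OpenCV 4.12 (cv2) and the standard library are available. Lean on these libraries where they do the work, as an engineer would, in place of code of your own. Each camera call takes 0.05 s, during which the arm holds its last target.

### The job

Three belt tensioners stand in the blue stand and one of them has a bad, dragging bearing. Working from the robot's left to its right, turn each pulley a quarter turn by hand in its seat and feel how it runs; then lift out the one that drags and set it down gently, upright, in the middle of the yellow scrap tray and let go. Leave the two good ones seated in the stand, do not press hard on any of them, and do not disturb the jar, tyre lever and valve tool.

Things in the scene. Friction and masses are not known exactly. Their poses are not given: they have to be found in the camera images.
- stand: blue steel stand plate on the shelf, 90 x 300 x 14 mm high, fixed, origin at the centre of its underside, long side along its own y. Along its y axis at +100, 0 and -100 mm it has three square seats 63 mm wide and 8 mm deep (seat floor 6 mm above the underside). A closed orange tool case 90 mm high lies beyond it, from about 0.68 m ahead of the robot; not needed.
- tensioner_1: belt tensioner in the left-hand (+y) seat at the start, 0.25 to 0.35 kg; all look alike, the bad one varies. Origin under its centre, z up along the pulley axis. Steel bracket plate 60 x 60 x 8 mm with 1.5 mm play in the seat (cannot turn there); dark grey pulley 18 to 42 mm above the origin; black dust cap 42 mm across, 42 to 59 mm up (bolt end to 61), which does not turn.
- pulley_1: dark grey pulley of tensioner_1, 48 mm diameter, 24 mm high, origin on its axis at its lower face, white stripe down its side on its own +x. Turns endlessly on the bracket. Good bearing: under 0.001 N m, runs on when flicked. Bad bearing: drags with about 0.15 to 0.27 N m, stops at once. The tensioner may be lifted by it; the bracket hangs below.
- spin_1 (a joint): turn of pulley_1 in its bracket in rad, positive anticlockwise from above, starts within 0.2 of 0 and counts on over full turns
- tensioner_2: belt tensioner in the middle seat at the start, 0.25 to 0.35 kg; all look alike, the bad one varies. Origin under its centre, z up along the pulley axis. Steel bracket plate 60 x 60 x 8 mm with 1.5 mm play in the seat (cannot turn there); dark grey pulley 18 to 42 mm above the origin; black dust cap 42 mm across, 42 to 59 mm up (bolt end to 61), which does not turn.
- pulley_2: dark grey pulley of tensioner_2, 48 mm diameter, 24 mm high, origin on its axis at its lower face, white stripe down its side on its own +x. Turns endlessly on the bracket. Good bearing: under 0.001 N m, runs on when flicked. Bad bearing: drags with about 0.15 to 0.27 N m, stops at once. The tensioner may be lifted by it; the bracket hangs below.
- spin_2 (a joint): turn of pulley_2 in its bracket in rad, positive anticlockwise from above, starts within 0.2 of 0 and counts on over full turns
- tensioner_3: belt tensioner in the right-hand (-y) seat at the start, 0.25 to 0.35 kg; all look alike, the bad one varies. Origin under its centre, z up along the pulley axis. Steel bracket plate 60 x 60 x 8 mm with 1.5 mm play in the seat (cannot turn there); dark grey pulley 18 to 42 mm above the origin; black dust cap 42 mm across, 42 to 59 mm up (bolt end to 61), which does not turn.
- pulley_3: dark grey pulley of tensioner_3, 48 mm diameter, 24 mm high, origin on its axis at its lower face, white stripe down its side on its own +x. Turns endlessly on the bracket. Good bearing: under 0.001 N m, runs on when flicked. Bad bearing: drags with about 0.15 to 0.27 N m, stops at once. The tensioner may be lifted by it; the bracket hangs below.
- spin_3 (a joint): turn of pulley_3 in its bracket in rad, positive anticlockwise from above, starts within 0.2 of 0 and counts on over full turns
- tray: yellow open scrap tray, 160 x 160 mm outside, 20 mm high, walls and floor 5 mm thick, fixed, origin at the centre of its underside; empty
- jar: empty glass jar, 70 mm across the mouth, 90 mm high, standing, origin at the centre of its underside; leave alone
- lever: flat steel tyre lever lying along its y axis, about 310 mm long, 18 mm wide, 12 mm high, origin under its middle; leave alone
- valve_tool: small chrome valve core tool lying along its x axis, 94 mm long, 30 mm wide and 22 mm high at the grip, origin under its middle; leave alone
Not all that is in view belongs to the job. There is more than one size of the tray; the job needs the middle-sized.

How it is judged:
By the outcome, as a careful person would: the job done as asked, in the order asked, and still so for the second after the job is handed in, with the robot touching nothing.
It also fails if it takes over 72 s, if anything falls off the work surface, if the arm or the gripper's body presses on something with over 40 N, if the wrist force passes 120 N, or if a joint passes its speed limit or range.

## Working session

There is one attempt and no reset: what is moved stays moved. The work goes in short steps, Python scripts to look and compute and a tool call to move; the robot and the scene stay as the last step left them, time stands still between calls to the robot, and variables do not carry over. Pictures are saved under pics/ and viewed, and the job is handed in when it is done.

Besides the shell and the picture viewer there is one more tool, called after "Emit:" by a JSON object that holds its "name" and its "arguments", one argument or row to a line. arm_command: Moves the arm, as the interface text tells. Its arguments: {"type":"object","properties":{"rows":{"type":"array","items":{"type":"array"}},"squeeze":{"type":"number"}},"required":["rows"]}

```bash
mkdir -p pics; python3 - <<'E'
from station import manip
import cv2
s=manip.sense(); print(s)
for n in("top","side","wrist"):
    c=manip.get_calibration(n); print(n,c)
    cv2.imwrite(f"pics/{n}0.png",manip.snapshot(n))
E
```

```text
{'t': 0.0, 'q': array([ 9.79494101e-01,  5.28464475e-01,  1.43392608e+00, -1.79526929e-05,
        1.18139427e+00, -1.78513883e-01]), 'qd': array([-1.39514792e-03,  7.07224112e-06,  1.15365591e-03,  1.09710391e-03,
       -3.34367097e-04,  1.16688033e-03]), 'tau': array([ 2.35968228e-04, -4.42359674e+01, -1.78022271e+01, -3.12236016e-04,
        8.25540628e-03,  1.50165693e-06]), 'tcp_pos': array([0.25031448, 0.57191574, 0.24132707]), 'tool_rot': array([ 2.04928473e-01,  9.78776338e-01, -1.01900427e-03, -4.03858022e-04]), 'force': array([ 0.39211746, -0.04040045,  0.56839103]), 'ft_torque': array([-0.05265797, -0.01052084,  0.04041417]), 'finger_gap': 1.0000320180341529}
top {'fovy': 51.839989136854655, 'cx': 310.2152113920527, 'cy': 241.4985169248993, 'R': array([[ 0.02636013, -0.99965134,  0.00153034],
       [-0.99338204, -0.02636595, -0.11178983],
       [ 0.1117912 ,  0.00142658, -0.99373069]]), 't': array([-0.06614349,  0.52009148,  1.13718034])}
side {'fovy': 45.744631586110614, 'cx': 314.21415399412655, 'cy': 232.6924296197964, 'R': array([[ 0.86341728, -0.50446294, -0.00526655],
       [-0.26315581, -0.44145061, -0.85782887],
       [ 0.43041796,  0.7420502 , -0.51390844]]), 't': array([-0.4648247 ,  0.12521795,  1.38306754])}
wrist {'fovy': 62.43815523657438, 'cx': 312.38036201980907, 'cy': 238.21286252162645, 'R': array([[ 0.40158681,  0.91581899, -0.00190254],
       [ 0.87287736, -0.38212656,  0.30342118],
       [ 0.27715187, -0.12351063, -0.95285464]]), 't': array([-0.62568184, -0.03931509,  0.38050453])}
```

View pics/top0.png

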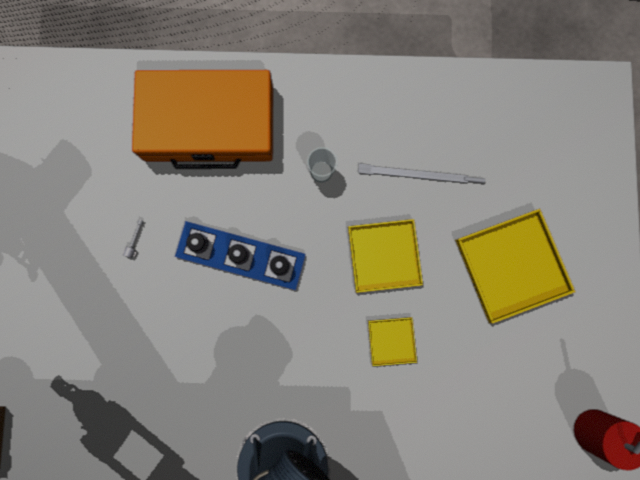

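View pics/side0.png

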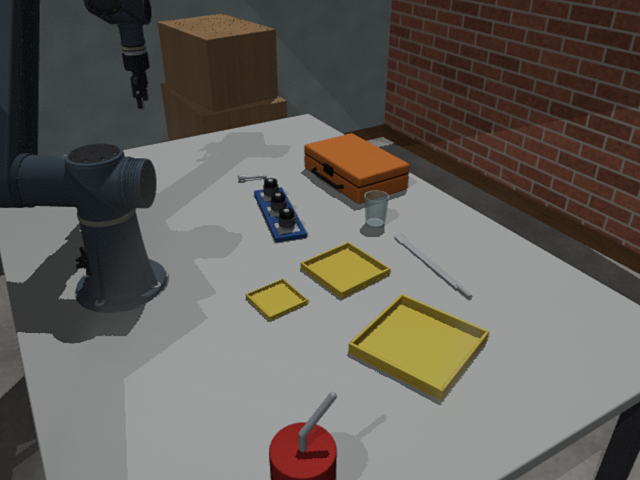

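View pics/wrist0.png

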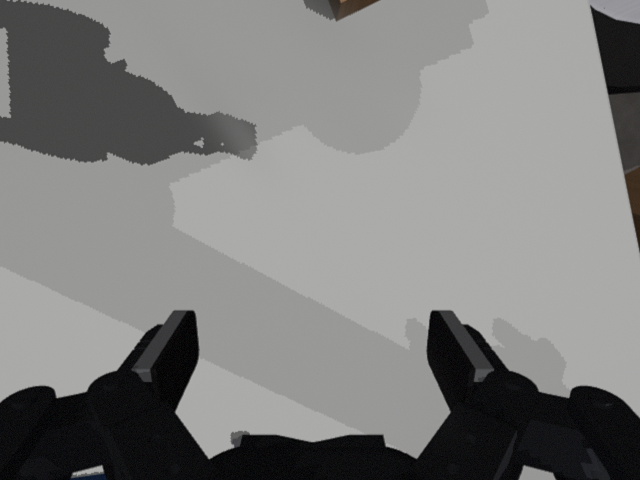

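```bash
cat > h.py <<'E'
import numpy as np, cv2
from station import manip
def K(n):
    c=manip.get_calibration(n); f=240/np.tan(np.radians(c['fovy']/2)); return c,f
def ray(c,f,p,z):
    p=np.atleast_2d(p).astype(float)
    d=np.c_[(p[:,0]-c['cx'])/f,(p[:,1]-c['cy'])/f,np.ones(len(p))]@c['R']
    o=-c['R'].T@c['t']
    return o+d*((z-o[2])/d[:,2])[:,None]
def proj(c,f,X):
    q=np.atleast_2d(X)@c['R'].T+c['t']; return np.c_[q[:,0]/q[:,2]*f+c['cx'],q[:,1]/q[:,2]*f+c['cy']]
E
python3 - <<'E'
from h import *
im=cv2.imread('pics/top0.png');hsv=cv2.cvtColor(im,cv2.COLOR_BGR2HSV);c,f=K('top')
def rects(m,z,amin):
    for k in cv2.findContours(m,cv2.RETR_EXTERNAL,cv2.CHAIN_APPROX_NONE)[0]:
        if cv2.contourArea(k)<amin: continue
        w=ray(c,f,k[:,0,:],z)[:,:2]
        r=cv2.minAreaRect((w*1000).astype(np.float32)); print(np.round(r[0],1),np.round(r[1],1),round(r[2],1),cv2.boundingRect(k))
print('blue');rects(cv2.inRange(hsv,(105,150,40),(125,255,255)),.014,500)
print('yel');rects(cv2.inRange(hsv,(22,120,60),(35,255,255)),.02,500)
g=hsv[...,2]
m=((g<45)*255).astype(np.uint8); m[:, :170]=0;m[:,310:]=0;m[:220]=0;m[290:]=0
n,l,st,ce=cv2.connectedComponentsWithStats(m)
for i in range(1,n):
    if st[i,4]>50: print(st[i],ce[i],ray(c,f,ce[i],.059)*1000)
cv2.imwrite('pics/t_crop.png',cv2.resize(im[210:300,165:315],None,fx=5,fy=5,interpolation=cv2.INTER_CUBIC))
im=cv2.imread('pics/side0.png');cv2.imwrite('pics/s_crop.png',cv2.resize(im[165:250,240:320],None,fx=7,fy=7,interpolation=cv2.INTER_CUBIC))
E
```

```text
blue
[486.4 114.8] [296.4  86.8] 76.2 (176, 222, 128, 67)
yel
[ 294.  -248.8] [105.3 104.5] 6.2 (368, 317, 49, 49)
[ 494.5 -230. ] [159.9 159.9] 7.9 (348, 219, 75, 74)
[ 478.5 -538.2] [213.7 218.6] 21.8 (456, 209, 119, 115)
[187 234  22  19 248] [197.90725806 243.2983871 ] [[507.2922385  205.64544703  59.        ]]
[228 245  21  19 241] [238.70539419 254.46887967] [[484.02437328 110.7865345   59.        ]]
[271 256  19  20 215] [279.86511628 265.8       ] [[460.52259201  15.54437179  59.        ]]
```

View pics/t_crop.png

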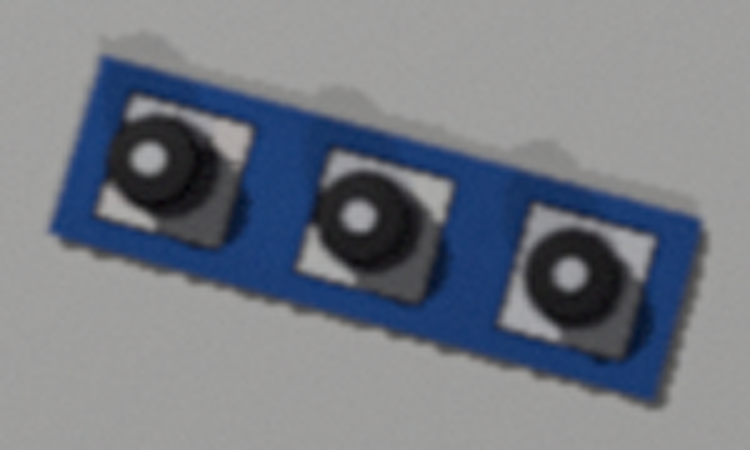

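View pics/s_crop.png

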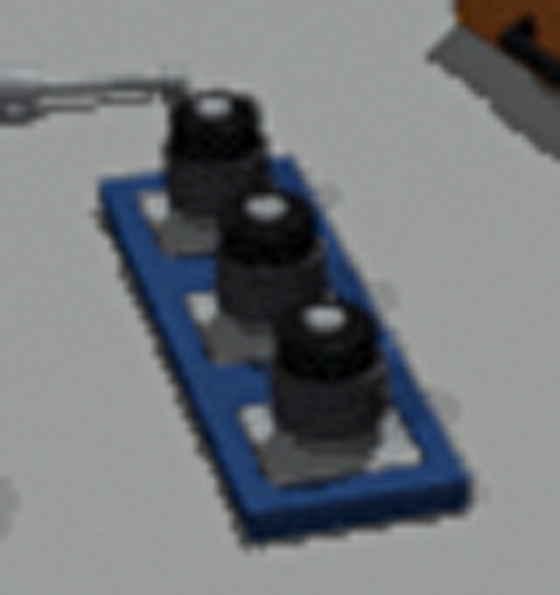

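```bash
python3 - <<'E'
from h import *
P={}
for n,boxes in(('top',None),('side',None)):
    im=cv2.imread(f'pics/{n}0.png');g=im.max(2);c,f=K(n)
    P[n]=[]
    guess=proj(c,f,[[.508,.209,.067],[.485,.112,.067],[.461,.016,.067]])
    for u,v in guess:
        x0,y0=int(u)-7,int(v)-7
        sub=g[y0:y0+15,x0:x0+15]
        m=(sub>110).astype(np.uint8);k,l,st,ce=cv2.connectedComponentsWithStats(m)
        # blob nearest centre, small
        best=min([i for i in range(1,k) if st[i,4]<60],key=lambda i:np.hypot(*(ce[i]-7)))
        w=(l==best)*sub.astype(float); yy,xx=np.mgrid[:15,:15]
        p=(x0+(w*xx).sum()/w.sum(),y0+(w*yy).sum()/w.sum());P[n].append(p);print(n,(u,v),p,st[best,4],ray(c,f,p,.067)[0]*1000)
for a,b in zip(P['top'],P['side']):
    M=[]
    for n,p in(('top',a),('side',b)):
        c,f=K(n);A=np.c_[c['R'],c['t']];u=(p[0]-c['cx'])/f;v=(p[1]-c['cy'])/f
        M+=[u*A[2]-A[0],v*A[2]-A[1]]
    X=np.linalg.svd(np.array(M))[2][-1];print(X[:3]/X[3]*1000)
E
```

```text
top (np.float64(195.66894256990764), np.float64(242.57270084226369)) (np.float64(194.39076296128593), np.float64(241.24428345030563)) 29 [510.97227534 212.07722903  67.        ]
top (np.float64(237.69128624047585), np.float64(253.72721637694374)) (np.float64(236.40546169868085), np.float64(252.75399213145104)) 29 [487.14603065 115.02337216  67.        ]
top (np.float64(279.4620543907232), np.float64(265.3634482931723)) (np.float64(278.5242494226328), np.float64(264.3163972286374)) 30 [463.32427705  18.20998051  67.        ]
side (np.float64(270.61448222595493), np.float64(180.43567993834063)) (np.float64(269.9783913565426), np.float64(179.51260504201682)) 6 [509.22767225 215.77488634  67.        ]
side (np.float64(278.5213882099654), np.float64(194.77681191808182)) (np.float64(277.5556745182013), np.float64(194.13490364025697)) 7 [484.46423085 117.05241652  67.        ]
side (np.float64(286.7652217426237), np.float64(210.5640438047713)) (np.float64(285.8400884303611), np.float64(209.69049373618276)) 10 [461.15846873  21.72293034  67.        ]
[509.3827302  212.38482918  68.4313488 ]
[485.62059132 115.65523509  67.41324244]
[461.67208493  18.87891542  68.32518058]
```

Emit:
{"name": "arm_command", "arguments": {
  "rows": [
    [[26, -36, -9], 0, -1],
    [[26, -36, -9], 0, -1],
    [[26, -36, -9], 0, -1],
    [[26, -36, -9], 0, -1],
    [[26, -36, -9], 0, -1],
    [[26, -36, -9], 0, -1],
    [[26, -36, -9], 0, -1],
    [[26, -36, -9], 0, -1],
    [[26, -36, -9], 0, -1],
    [[26, -36, -9], 0, -1],
    [[0, 0, 0], 0, -1]
  ],
  "squeeze": 25
}}

```text
t: 1.52
tcp_pos: [0.5125, 0.21, 0.1515]
tool_rot: [0.207, 0.978, -0.0, -0.0]
force: [-0.4, 1.4, 0.4]
finger_gap: 1.002
```

```bash
cat >> h.py <<'E'
def yaw(s):
    from scipy.spatial.transform import Rotation as R
    m=R.from_quat(s['tool_rot']).as_matrix(); return np.degrees(np.arctan2(m[1,1],m[0,1])), m[:,2]
def st():
    s=manip.sense(); y,z=yaw(s)
    print('t',round(s['t'],2),'tcp',np.round(s['tcp_pos']*1000,1),'yaw',round(y,1),'z',np.round(z,3),'F',np.round(s['force'],2),'T',np.round(s['ft_torque'],3),'gap',round(s['finger_gap'],3),'q6',round(s['q'][5],2),'tau6',round(s['tau'][5],3)); return s
E
python3 - <<'E'
from h import *
s=st()
c,f=K('wrist');im=manip.snapshot('wrist')
cv2.imwrite('pics/w1.png',im)
print(proj(c,f,[[.5105,.212,.067],[.487,.115,.067],[.463,.018,.067]]))
E
```

```text
t 1.52 tcp [512.5 210.  151.5] yaw 66.1 z [-0. -0. -1.] F [-0.38  1.44  0.36] T [ 0.046  0.002 -0.005] gap 1.002 q6 -0.97 tau6 -0.1
[[311.10783835 248.10946216]
 [145.24382821 276.63867118]
 [-13.57870471 303.18541082]]
```

View pics/w1.png

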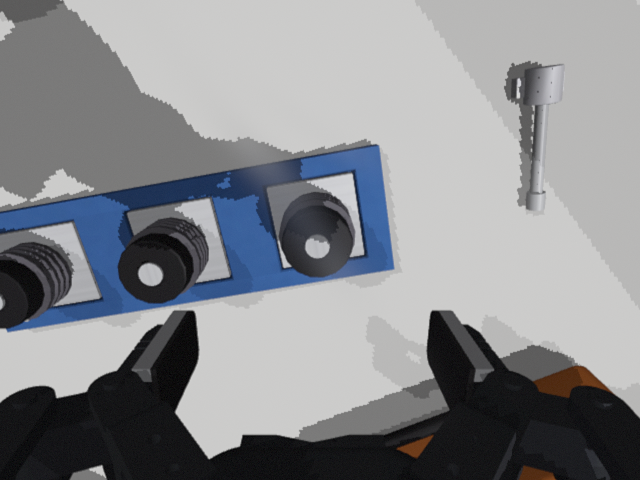

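```bash
python3 - <<'E'
from h import *
s=st();print(np.round(s['q'],3))
c,f=K('wrist');im=cv2.imread('pics/w1.png');g=im.min(2)
for (u,v) in ((317,246),(150,273),(0,302)):
    x0=max(0,u-20);sub=g[v-20:v+20,x0:u+20]; m=(sub>120).astype(np.uint8);k,l,sta,ce=cv2.connectedComponentsWithStats(m)
    b=min([i for i in range(1,k) if sta[i,4]>100],key=lambda i:np.hypot(*(ce[i]+[x0-u,-20])))
    p=ce[b]+[x0,v-20];print(p,sta[b],ray(c,f,p,.067)*1000)
E
```

```text
t 1.57 tcp [511.1 211.3 151.7] yaw 66.2 z [-0.001  0.    -1.   ] F [-0.49 -0.3  -0.25] T [-0.012 -0.02   0.01 ] gap 0.999 q6 -0.97 tau6 -0.026
[ 0.19   0.557  1.698  0.     0.888 -0.965]
[316.55497382 247.90837696] [  8  12  25  21 382] [[510.28484487 216.21908383  67.        ]]
[149.97663551 274.0864486 ] [  8  10  25  23 428] [[485.4605927  119.56698901  67.        ]]Traceback (most recent call last):
  File "<stdin>", line 6, in <module>
ValueError: min() iterable argument is empty
```

```bash
cat > bolt.py <<'E'
from h import *
import sys
s=st();c,f=K('wrist');im=manip.snapshot('wrist');g=im.min(2)
cv2.imwrite('pics/'+sys.argv[1]+'.png',im)
zz=float(sys.argv[2]) if len(sys.argv)>2 else .067
for X in ([.511,.2135,zz],[.487,.116,zz],[.463,.019,zz]):
    u,v=map(int,proj(c,f,X)[0])
    if not(25<u<615 and 25<v<455): continue
    sub=g[v-25:v+25,u-25:u+25]; m=(sub>120).astype(np.uint8);k,l,sta,ce=cv2.connectedComponentsWithStats(m)
    L=[i for i in range(1,k) if sta[i,4]>100]
    if not L: continue
    b=min(L,key=lambda i:np.hypot(*(ce[i]-25)))
    p=ce[b]+[u-25,v-25];print(p,sta[b],ray(c,f,p,zz)*1000)
E
python3 bolt.py w2
```

```text
t 1.57 tcp [511.1 211.3 151.7] yaw 66.2 z [-0.001  0.    -1.   ] F [-0.49 -0.3  -0.25] T [-0.012 -0.02   0.01 ] gap 0.999 q6 -0.97 tau6 -0.026
[315.7464455  249.86966825] [ 17  14  25  22 422] [[511.1962438  215.30796402  67.        ]]
[149.33018868 276.67688679] [ 17  13  24  22 424] [[486.73900169 118.35772675  67.        ]]
```

Emit:
{"name": "arm_command", "arguments": {
  "rows": [
    [[0, 0.5, 0], -0.18, -1],
    [[0, 0.5, 0], -0.18, -1],
    [[0, 0.5, 0], -0.18, -1],
    [[0, 0.5, 0], -0.18, -1],
    [[0, 0, 0], -0.18, -1],
    [[0, 0, 0], -0.18, -1],
    [[0, 0, 0], -0.18, -1],
    [[0, 0, 0], -0.18, -1],
    [[0, 0, 0], -0.18, -1],
    [[0, 0, 0], 0, -1],
    [[0, 0, 0], 0, -1]
  ]
}}

```text
t: 3.0
tcp_pos: [0.5101, 0.2153, 0.1525]
tool_rot: [0.849, 0.528, -0.0, -0.0]
force: [0.3, -0.7, 0.3]
finger_gap: 0.996
```

```bash
python3 bolt.py w3
```

```text
t 3.0 tcp [510.1 215.3 152.5] yaw -26.3 z [-0.  0. -1.] F [ 0.35 -0.68  0.29] T [-0.008  0.02   0.009] gap 0.996 q6 0.66 tau6 -0.003
[313.23218391 253.93333333] [ 12  12  24  23 435] [[510.80131224 215.63868322  67.        ]]
[345.54948805 394.03071672] [ 14  14  21  18 293] [[486.56233406 118.36254154  67.        ]]
```

View pics/w3.png

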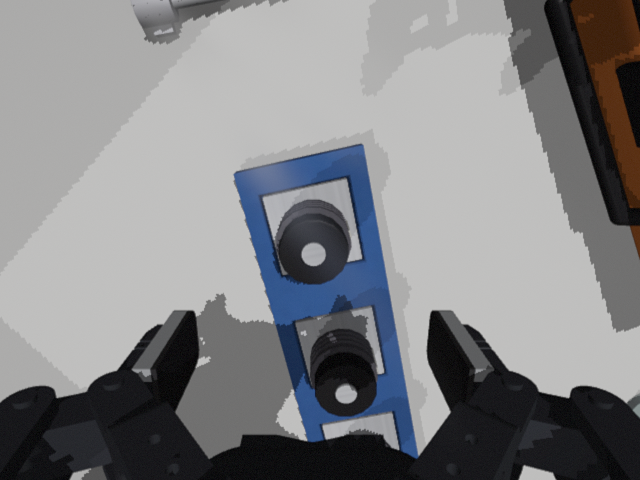

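Emit:
{"name": "arm_command", "arguments": {
  "rows": [
    [[0.5, 0.5, -20], 0, -1],
    [[0, 0, -30], 0, -1],
    [[0, 0, -30], 0, -1],
    [[0, 0, -20], 0, -1],
    [[0, 0, -10], 0, -1],
    [[0, 0, -8], 0, -1],
    [[0, 0, 0], 0, -1],
    [[0, 0, 0], 0, -1]
  ]
}}

```text
t: 4.05
tcp_pos: [0.5117, 0.2151, 0.0349]
tool_rot: [0.85, 0.527, 0.001, 0.0]
force: [-0.5, 0.3, -0.0]
finger_gap: 1.005
```

```bash
python3 bolt.py w4
```

```text
t 4.05 tcp [511.7 215.1  34.9] yaw -26.5 z [ 0.001  0.    -1.   ] F [-0.47  0.33 -0.02] T [0.026 0.027 0.065] gap 1.005 q6 0.66 tau6 -0.001
[309.79958463 382.76843198] [  0   1  45  29 963] [[511.75293855 217.50437828  67.        ]]
```

View pics/w4.png

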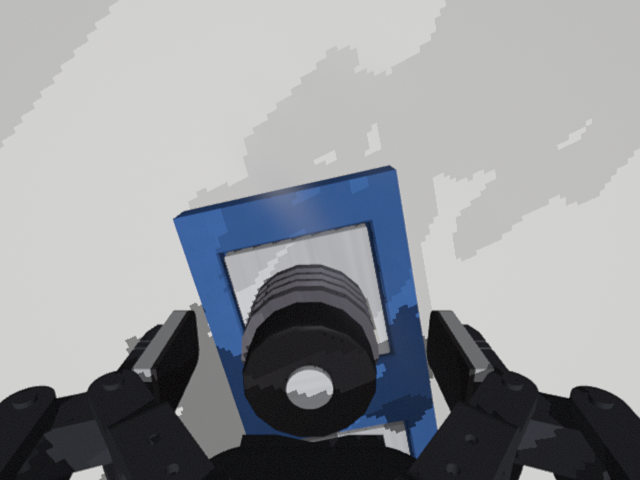

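Emit:
{"name": "arm_command", "arguments": {
  "rows": [
    [[0, 1, -4], 0, -1],
    [[0, 0, 0], 0, -0.2],
    [[0, 0, 0], 0, 0],
    [[0, 0, 0], 0, 0.2],
    [[0, 0, 0], 0, 1],
    [[0, 0, 0], 0, 1],
    [[0, 0, 0], 0, 1]
  ],
  "squeeze": 25
}}

```text
t: 4.97
tcp_pos: [0.5111, 0.216, 0.0305]
tool_rot: [0.85, 0.526, -0.0, -0.0]
force: [-1.5, 0.4, 4.1]
finger_gap: 0.551
```

```bash
python3 -c "
from h import *
st()"
```

```text
t 4.97 tcp [511.1 216.   30.5] yaw -26.5 z [-0.  0. -1.] F [-1.48  0.42  4.06] T [ 0.137  0.255 -0.005] gap 0.551 q6 0.66 tau6 -0.003
```

Emit:
{"name": "arm_command", "arguments": {
  "rows": [
    [[0, 0, 0], 0.15, 1],
    [[0, 0, 0], 0.15, 1],
    [[0, 0, 0], 0.15, 1],
    [[0, 0, 0], 0.15, 1]
  ]
}}

```text
t: 5.48
tcp_pos: [0.5098, 0.2162, 0.0305]
tool_rot: [0.655, 0.756, -0.001, -0.001]
force: [-3.2, 1.5, 6.0]
finger_gap: 0.554
```

```bash
python3 -c "
from h import *
st()"
```

```text
t 5.47 tcp [509.8 216.2  30.5] yaw 8.2 z [-0.003  0.    -1.   ] F [-3.25  1.46  5.95] T [ 0.236  0.557 -0.057] gap 0.554 q6 0.06 tau6 0.782
```

Emit:
{"name": "arm_command", "arguments": {
  "rows": [
    [[0, 0, 0], 0.15, 1],
    [[0, 0, 0], 0.15, 1],
    [[0, 0, 0], 0.15, 1],
    [[0, 0, 0], 0.15, 1]
  ]
}}

```text
t: 5.98
tcp_pos: [0.5085, 0.2157, 0.0305]
tool_rot: [0.402, 0.916, -0.002, -0.002]
force: [-6.4, -0.3, 7.9]
finger_gap: 0.55
```

```bash
python3 -c "
from h import *
st()"
```

```text
t 5.97 tcp [508.5 215.7  30.5] yaw 42.6 z [-0.005 -0.001 -1.   ] F [-6.36 -0.31  7.93] T [-0.082  0.769 -0.021] gap 0.55 q6 -0.54 tau6 0.78
```

Emit:
{"name": "arm_command", "arguments": {
  "rows": [
    [[0, 0, 0], 0.15, 1],
    [[0, 0, 0], 0.15, 1],
    [[0, 0, 0], 0.15, 1]
  ]
}}

```text
t: 6.35
tcp_pos: [0.508, 0.2149, 0.0305]
tool_rot: [0.187, 0.982, -0.002, -0.003]
force: [-6.0, -3.2, 9.2]
finger_gap: 0.552
```

```bash
python3 -c "
from h import *
st()"
```

```text
t 6.35 tcp [508.  214.9  30.5] yaw 68.4 z [-0.007 -0.002 -1.   ] F [-5.99 -3.17  9.23] T [-0.589  0.807 -0.012] gap 0.552 q6 -0.99 tau6 0.777
```

Emit:
{"name": "arm_command", "arguments": {
  "rows": [
    [[0, 0, 0], 0, 1],
    [[0, 0, 0], 0, 1]
  ]
}}

```text
t: 6.6
tcp_pos: [0.5079, 0.2149, 0.0305]
tool_rot: [0.19, 0.982, -0.002, -0.003]
force: [-6.2, -2.9, 9.0]
finger_gap: 0.554
```

```bash
python3 -c "
from h import *
st()
cv2.imwrite('pics/w5.png',manip.snapshot('wrist'))"
```

```text
t 6.6 tcp [507.9 214.9  30.5] yaw 68.1 z [-0.007 -0.002 -1.   ] F [-6.18 -2.86  9.04] T [-0.394  0.78   0.023] gap 0.554 q6 -0.99 tau6 -0.014
```

View pics/w5.png

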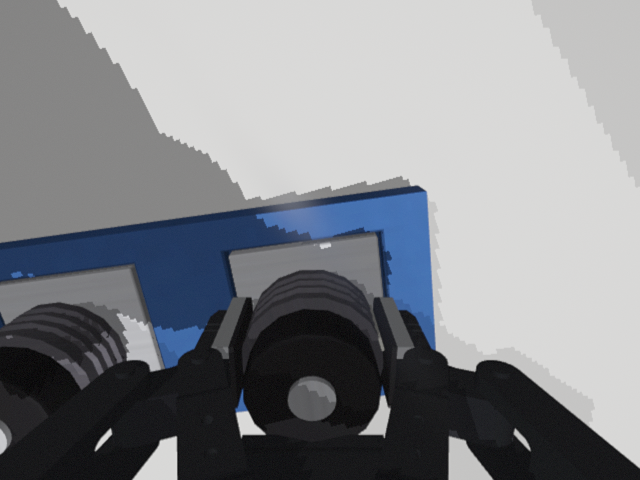

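Emit:
{"name": "arm_command", "arguments": {
  "rows": [
    [[0, 0, 0], 0, 0.1],
    [[0, 0, 0], 0, -0.5],
    [[0, 0, 0], 0, -1],
    [[0, 0, 0], 0, -1],
    [[0, 0, 20], 0, -1],
    [[0, 0, 30], 0, -1],
    [[0, 0, 30], 0, -1],
    [[-12, -48, 0], 0, -1],
    [[-12, -48, 0], 0, -1],
    [[0, 0, 0], 0, -1],
    [[0, 0, 0], 0, -1]
  ]
}}

```text
t: 8.02
tcp_pos: [0.4878, 0.1201, 0.1104]
tool_rot: [0.191, 0.982, 0.0, 0.0]
force: [-0.1, -0.0, 0.6]
finger_gap: 0.997
```

```bash
python3 bolt.py w6
```

```text
t 8.03 tcp [487.8 120.1 110.4] yaw 68.0 z [ 0.001  0.    -1.   ] F [-0.1  -0.03  0.61] T [0.038 0.026 0.063] gap 0.997 q6 -1.17 tau6 -0.001
[515.65373961 252.96121884] [ 15  10  32  29 722] [[511.00234314 215.74857319  67.        ]]
[304.81918239 280.77201258] [ 15  11  30  27 636] [[486.98291448 118.45776511  67.        ]]
[103.2593801  307.00326264] [ 15  11  30  27 613] [[462.80047212  21.29197991  67.        ]]
```

View pics/w6.png

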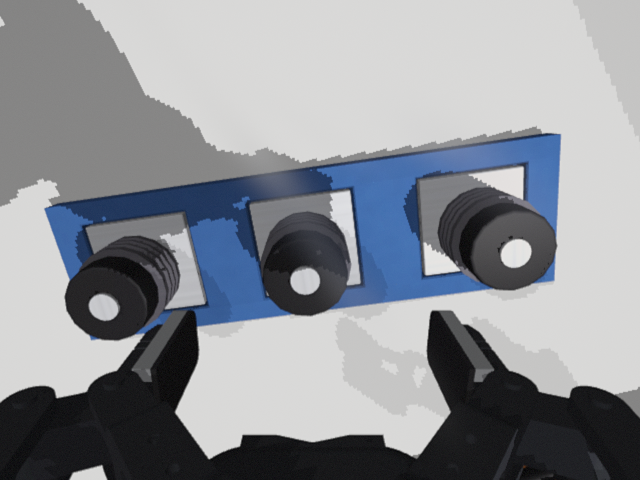

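Emit:
{"name": "arm_command", "arguments": {
  "rows": [
    [[-1.5, -2.5, -20], 0, -1],
    [[0, 0, -25], 0, -1],
    [[0, 0, -20], 0, -1],
    [[0, 0, -10], 0, -1],
    [[0, 0, -4], 0, -1],
    [[0, 0, 0], 0, -0.2],
    [[0, 0, 0], 0, 0],
    [[0, 0, 0], 0, 0.2],
    [[0, 0, 0], 0, 1],
    [[0, 0, 0], 0, 1],
    [[0, 0, 0], 0, 1]
  ]
}}

```text
t: 9.45
tcp_pos: [0.4861, 0.1175, 0.032]
tool_rot: [0.19, 0.982, 0.0, 0.001]
force: [-0.1, 0.4, 6.5]
finger_gap: 0.552
```

```bash
python3 -c "
from h import *
st()"
```

```text
t 9.45 tcp [486.1 117.5  32. ] yaw 68.1 z [ 0.001  0.    -1.   ] F [-0.14  0.43  6.52] T [0.054 0.102 0.031] gap 0.552 q6 -1.17 tau6 0.005
```

Emit:
{"name": "arm_command", "arguments": {
  "rows": [
    [[0, 0, 0], -0.15, 1],
    [[0, 0, 0], -0.15, 1],
    [[0, 0, 0], -0.15, 1],
    [[0, 0, 0], -0.15, 1]
  ]
}}

```text
t: 9.95
tcp_pos: [0.4862, 0.1175, 0.0321]
tool_rot: [0.474, 0.881, 0.0, 0.001]
force: [0.9, 0.6, 6.6]
finger_gap: 0.554
```

```bash
python3 -c "
from h import *
st()"
```

```text
t 9.95 tcp [486.2 117.5  32.1] yaw 33.4 z [ 0.002 -0.    -1.   ] F [0.92 0.56 6.61] T [0.074 0.1   0.26 ] gap 0.554 q6 -0.57 tau6 -0.641
```

Emit:
{"name": "arm_command", "arguments": {
  "rows": [
    [[0, 0, 0], -0.15, 1],
    [[0, 0, 0], -0.15, 1],
    [[0, 0, 0], -0.15, 1],
    [[0, 0, 0], -0.15, 1]
  ]
}}

```text
t: 10.45
tcp_pos: [0.4863, 0.1175, 0.0321]
tool_rot: [0.713, 0.701, 0.001, 0.001]
force: [-0.9, 0.9, 6.2]
finger_gap: 0.556
```

```bash
python3 -c "
from h import *
st()"
```

```text
t 10.45 tcp [486.3 117.5  32.1] yaw -0.9 z [ 0.002 -0.    -1.   ] F [-0.86  0.92  6.19] T [0.05  0.108 0.13 ] gap 0.556 q6 0.03 tau6 -0.644
```

Emit:
{"name": "arm_command", "arguments": {
  "rows": [
    [[0, 0, 0], -0.15, 1],
    [[0, 0, 0], -0.15, 1],
    [[0, 0, 0], -0.15, 1],
    [[0, 0, 0], -0.1, 1],
    [[0, 0, 0], 0, 1],
    [[0, 0, 0], 0, 1]
  ]
}}

```text
t: 11.2
tcp_pos: [0.4864, 0.1175, 0.032]
tool_rot: [0.876, 0.483, 0.001, 0.0]
force: [-0.8, -0.9, 6.0]
finger_gap: 0.55
```

```bash
python3 -c "
from h import *
st()
cv2.imwrite('pics/w7.png',manip.snapshot('wrist'));cv2.imwrite('pics/s7.png',cv2.resize(manip.snapshot('side')[150:260,230:340],None,fx=5,fy=5))"
```

```text
t 11.2 tcp [486.4 117.5  32. ] yaw -32.2 z [ 0.002  0.    -1.   ] F [-0.81 -0.9   6.01] T [-0.002  0.111 -0.074] gap 0.55 q6 0.58 tau6 -0.028
```

View pics/w7.png

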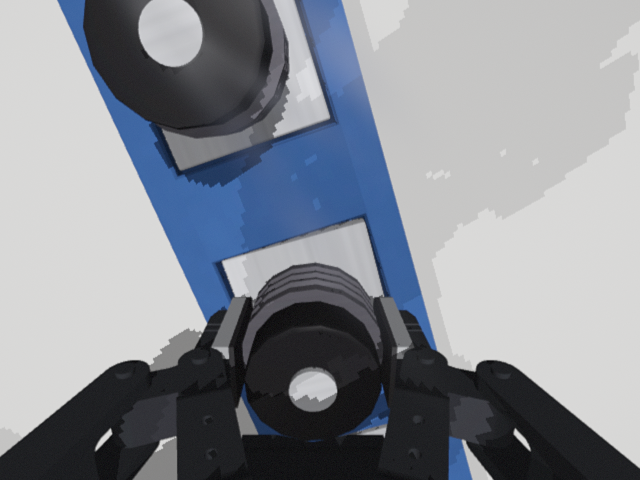

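Emit:
{"name": "arm_command", "arguments": {
  "rows": [
    [[0, 0, 0], 0, 0.1],
    [[0, 0, 0], 0, -0.5],
    [[0, 0, 0], 0, -1],
    [[0, 0, 0], 0, -1],
    [[0, 0, 20], 0, -1],
    [[0, 0, 30], 0, -1],
    [[0, 0, 30], 0, -1],
    [[-12, -48, 0], 0, -1],
    [[-12, -49, 0], 0, -1],
    [[0, 0, 0], 0.15, -1],
    [[0, 0, 0], 0.15, -1],
    [[0, 0, 0], 0.15, -1]
  ]
}}

```text
t: 12.8
tcp_pos: [0.4615, 0.0202, 0.1112]
tool_rot: [0.744, 0.668, -0.0, -0.0]
force: [0.1, 0.7, 0.1]
finger_gap: 1.004
```

```bash
python3 -c "
from h import *
st()"
```

```text
t 12.8 tcp [461.5  20.2 111.2] yaw -6.2 z [-0.  0. -1.] F [0.11 0.67 0.09] T [ 0.012 -0.021  0.017] gap 1.004 q6 -0.09 tau6 0.79
```

Emit:
{"name": "arm_command", "arguments": {
  "rows": [
    [[0, 0, 0], 0.15, -1]
  ]
}}

```text
t: 12.92
tcp_pos: [0.4615, 0.0204, 0.1112]
tool_rot: [0.692, 0.722, -0.0, -0.0]
force: [0.6, 0.4, 0.1]
finger_gap: 1.0
```

```bash
python3 -c "
from h import *
st()"
```

```text
t 12.93 tcp [461.5  20.4 111.2] yaw 2.4 z [-0.  0. -1.] F [0.59 0.37 0.13] T [ 0.024  0.067 -0.034] gap 1.0 q6 -0.24 tau6 0.79
```

Emit:
{"name": "arm_command", "arguments": {
  "rows": [
    [[0, 0, 0], -0.15, -1],
    [[0, 0, 0], -0.15, -1],
    [[0, 0, 0], -0.15, -1]
  ]
}}

```text
t: 13.3
tcp_pos: [0.4615, 0.0205, 0.1112]
tool_rot: [0.838, 0.545, -0.0, -0.0]
force: [-0.5, 0.2, 0.3]
finger_gap: 1.004
```

```bash
python3 -c "
from h import *
st()"
```

```text
t 13.3 tcp [461.5  20.5 111.2] yaw -23.9 z [-0.  0. -1.] F [-0.47  0.17  0.32] T [-0.01   0.032 -0.004] gap 1.004 q6 0.22 tau6 -0.79
```

Emit:
{"name": "arm_command", "arguments": {
  "rows": [
    [[0, 0, 0], -0.15, -1]
  ]
}}

```text
t: 13.42
tcp_pos: [0.4615, 0.0205, 0.1112]
tool_rot: [0.877, 0.481, -0.0, -0.0]
force: [0.7, -0.5, 0.0]
finger_gap: 1.004
```

```bash
python3 -c "
from h import *
st()"
```

```text
t 13.43 tcp [461.5  20.5 111.2] yaw -32.5 z [-0.  0. -1.] F [ 0.69 -0.52  0.02] T [-0.05  -0.06   0.023] gap 1.004 q6 0.37 tau6 -0.791
```

Emit:
{"name": "arm_command", "arguments": {
  "rows": [
    [[0, 0, 0], 0, -1],
    [[0, 0, 0], 0, -1]
  ]
}}

```text
t: 13.68
tcp_pos: [0.4616, 0.0205, 0.1112]
tool_rot: [0.875, 0.484, -0.0, -0.0]
force: [0.3, -0.5, -0.6]
finger_gap: 1.002
```

```bash
python3 bolt.py w8
```

```text
t 13.68 tcp [461.6  20.5 111.2] yaw -32.1 z [-0.  0. -1.] F [ 0.33 -0.5  -0.6 ] T [ 0.063 -0.008  0.009] gap 1.002 q6 0.36 tau6 -0.004
[237.90873405  67.07556428] [   4    1   35   37 1019] [[487.03705708 119.03456145  67.        ]]
[313.99205087 281.23529412] [  8   8  29  27 629] [[462.83438467  21.51554763  67.        ]]
```

View pics/w8.png

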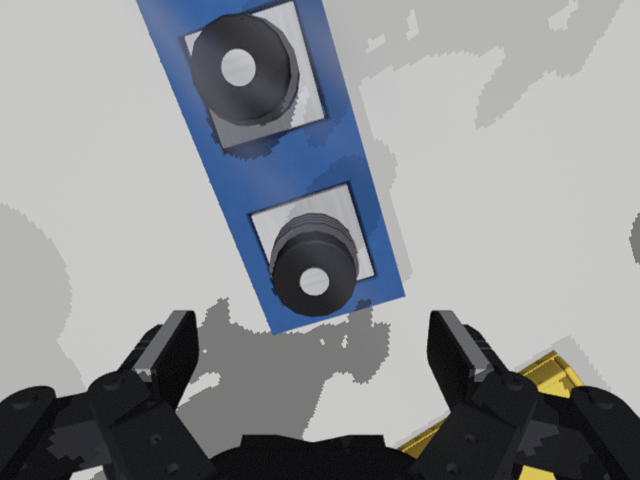

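Emit:
{"name": "arm_command", "arguments": {
  "rows": [
    [[0, 0, -20], 0, -1],
    [[0, 0, -25], 0, -1],
    [[0, 0, -20], 0, -1],
    [[0, 0, -10], 0, -1],
    [[0, 0, -4], 0, -1],
    [[0, 0, 0], 0, -0.2],
    [[0, 0, 0], 0, 0],
    [[0, 0, 0], 0, 0.2],
    [[0, 0, 0], 0, 1],
    [[0, 0, 0], 0, 1],
    [[0, 0, 0], 0, 1]
  ]
}}

```text
t: 15.1
tcp_pos: [0.4622, 0.0204, 0.033]
tool_rot: [0.875, 0.483, 0.001, 0.001]
force: [-0.1, 0.2, 6.1]
finger_gap: 0.556
```

```bash
python3 -c "
from h import *
st()"
```

```text
t 15.1 tcp [462.2  20.4  33. ] yaw -32.2 z [ 0.002 -0.    -1.   ] F [-0.06  0.22  6.07] T [-0.054 -0.011  0.033] gap 0.556 q6 0.36 tau6 0.0
```

Emit:
{"name": "arm_command", "arguments": {
  "rows": [
    [[0, 0, 0], 0.15, 1],
    [[0, 0, 0], 0.15, 1],
    [[0, 0, 0], 0.15, 1],
    [[0, 0, 0], 0.15, 1]
  ]
}}

```text
t: 15.6
tcp_pos: [0.4619, 0.0204, 0.033]
tool_rot: [0.692, 0.722, 0.0, 0.0]
force: [-0.4, -0.3, 7.4]
finger_gap: 0.551
```

```bash
python3 -c "
from h import *
st()"
```

```text
t 15.6 tcp [461.9  20.4  33. ] yaw 2.5 z [ 0.001 -0.    -1.   ] F [-0.37 -0.34  7.43] T [ 0.046  0.083 -0.018] gap 0.551 q6 -0.24 tau6 0.79
```

Emit:
{"name": "arm_command", "arguments": {
  "rows": [
    [[0, 0, 0], 0.15, 1],
    [[0, 0, 0], 0.15, 1],
    [[0, 0, 0], 0.15, 1],
    [[0, 0, 0], 0.15, 1]
  ]
}}

```text
t: 16.1
tcp_pos: [0.4616, 0.0204, 0.033]
tool_rot: [0.447, 0.894, -0.0, 0.0]
force: [-1.2, -0.7, 7.2]
finger_gap: 0.55
```

```bash
python3 -c "
from h import *
st()"
```

```text
t 16.1 tcp [461.6  20.4  33. ] yaw 36.9 z [ 0. -0. -1.] F [-1.2  -0.66  7.18] T [-0.179  0.18  -0.03 ] gap 0.55 q6 -0.84 tau6 0.789
```

Emit:
{"name": "arm_command", "arguments": {
  "rows": [
    [[0, 0, 0], 0.15, 1],
    [[0, 0, 0], 0.15, 1],
    [[0, 0, 0], 0.15, 1],
    [[0, 0, 0], 0, 1],
    [[0, 0, 0], 0, 1]
  ]
}}

```text
t: 16.73
tcp_pos: [0.4615, 0.0202, 0.033]
tool_rot: [0.239, 0.971, -0.0, 0.0]
force: [-2.0, -2.2, 7.0]
finger_gap: 0.554
```

```bash
python3 -c "
from h import *
st()"
```

```text
t 16.73 tcp [461.5  20.2  33. ] yaw 62.4 z [ 0. -0. -1.] F [-1.95 -2.2   7.03] T [-0.294  0.202 -0.015] gap 0.554 q6 -1.29 tau6 -0.004
```

Emit:
{"name": "arm_command", "arguments": {
  "rows": [
    [[0, 0, 0], 0, 0.1],
    [[0, 0, 0], 0, -0.5],
    [[0, 0, 0], 0, -1],
    [[0, 0, 0], 0, -1],
    [[0, 0, 20], 0, -1],
    [[0, 0, 30], 0, -1],
    [[0, 0, 28], 0, -1],
    [[12, 48, 0], 0, -1],
    [[12.5, 49, 0], 0, -1],
    [[0, 0, 0], 0, -1],
    [[0, 0, 0], 0, -1]
  ]
}}

```text
t: 18.1
tcp_pos: [0.4855, 0.1175, 0.11]
tool_rot: [0.239, 0.971, -0.0, -0.001]
force: [-0.6, -0.2, 0.1]
finger_gap: 1.003
```

```bash
python3 bolt.py w9
```

```text
t 18.1 tcp [485.5 117.5 110. ] yaw 62.4 z [-0.001 -0.    -1.   ] F [-0.59 -0.2   0.12] T [-0.001  0.037  0.003] gap 1.003 q6 -1.08 tau6 0.001
[522.42363878 236.22045153] [ 15   8  32  31 753] [[510.9967987 215.7449599  67.       ]]
[313.12707182 284.90791897] [ 17  11  29  27 543] [[487.8825493  118.57170929  67.        ]]
[117.16438356 326.57534247] [ 15  10  29  26 584] [[462.64390543  21.3981609   67.        ]]
```

View pics/w9.png

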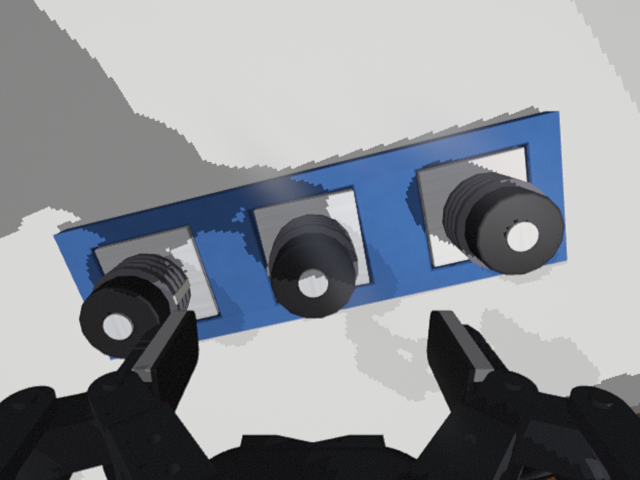

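Emit:
{"name": "arm_command", "arguments": {
  "rows": [
    [[1, 0, -20], 0, -1],
    [[0, 0, -25], 0, -1],
    [[0, 0, -20], 0, -1],
    [[0, 0, -10], 0, -1],
    [[0, 0, -3], 0, -1],
    [[0, 0, 0], 0, -0.2],
    [[0, 0, 0], 0, 0],
    [[0, 0, 0], 0, 0.2],
    [[0, 0, 0], 0, 1],
    [[0, 0, 0], 0, 1],
    [[0, 0, 0], 0, 1]
  ],
  "squeeze": 35
}}

```text
t: 19.52
tcp_pos: [0.4875, 0.1172, 0.0332]
tool_rot: [0.239, 0.971, -0.0, 0.001]
force: [-1.5, -3.6, 6.1]
finger_gap: 0.549
```

Emit:
{"name": "arm_command", "arguments": {
  "rows": [
    [[0, 0, 4], 0, 1],
    [[0, 0, 4], 0, 1],
    [[0, 0, 4], 0, 1],
    [[0, 0, 8], 0, 1],
    [[0, 0, 20], 0, 1],
    [[0, 0, 30], 0, 1],
    [[0, 0, 40], 0, 1],
    [[0, 0, 10], 0, 1],
    [[0, 0, 0], 0, 1],
    [[0, 0, 0], 0, 1]
  ]
}}

```text
t: 20.78
tcp_pos: [0.4861, 0.1175, 0.1511]
tool_rot: [0.239, 0.971, -0.0, -0.001]
force: [-0.5, -0.0, -3.6]
finger_gap: 0.549
```

```bash
python3 - <<'E'
from h import *
st();cv2.imwrite('pics/w10.png',manip.snapshot('wrist'));im=manip.snapshot('side');cv2.imwrite('pics/s10.png',cv2.resize(im[120:320,200:420],None,fx=3,fy=3))
E
```

```text
t 20.77 tcp [486.1 117.5 151.1] yaw 62.3 z [-0.003  0.    -1.   ] F [-0.46 -0.04 -3.57] T [ 0.023 -0.014  0.005] gap 0.549 q6 -1.07 tau6 0.0
```

View pics/w10.png

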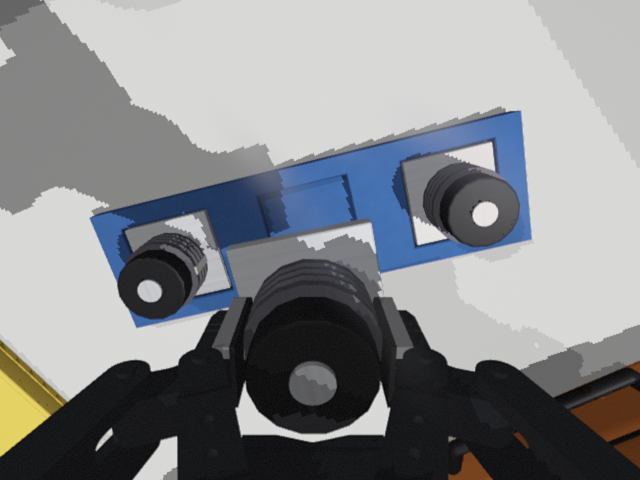

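View pics/s10.png

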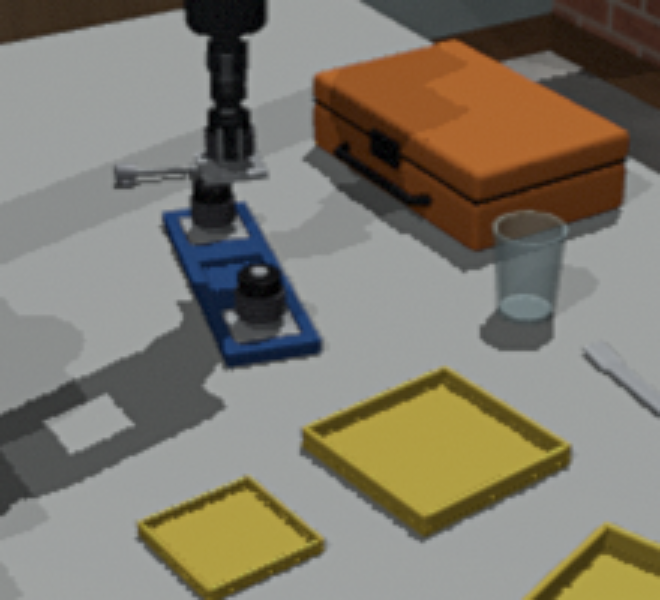

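Emit:
{"name": "arm_command", "arguments": {
  "rows": [
    [[0, -20, 0], 0, 1],
    [[1, -40, 0], 0, 1],
    [[1, -45, 0], 0, 1],
    [[1, -45, 0], 0, 1],
    [[1, -45, 0], 0, 1],
    [[1, -45, 0], 0, 1],
    [[1, -45, 0], 0, 1],
    [[1, -35, 0], 0, 1],
    [[1, -20, 0], 0, 1],
    [[0, -5, 0], 0, 1],
    [[0, 0, 0], 0, 1],
    [[0, 0, 0], 0, 1]
  ]
}}

```text
t: 22.38
tcp_pos: [0.4949, -0.2259, 0.1521]
tool_rot: [0.238, 0.971, 0.0, -0.001]
force: [-0.7, 0.2, -3.5]
finger_gap: 0.547
```

```bash
python3 - <<'E'
from h import *
s=st();c,f=K('wrist');im=manip.snapshot('wrist');cv2.imwrite('pics/w11.png',im)
hsv=cv2.cvtColor(im,cv2.COLOR_BGR2HSV);m=cv2.inRange(hsv,(20,110,50),(36,255,255))
for k in cv2.findContours(m,cv2.RETR_EXTERNAL,cv2.CHAIN_APPROX_NONE)[0]:
    if cv2.contourArea(k)<3000: continue
    r=cv2.minAreaRect((ray(c,f,k[:,0,:],.02)[:,:2]*1000).astype(np.float32));print(r,cv2.boundingRect(k))
print('proj tray',proj(c,f,[[.4945,-.23,.02]]), proj(c,f,[[.4945+a,-.23+b,.02] for a,b in((.09,.069),(.069,-.09),(-.09,-.069),(-.069,.09))]))
E
```

```text
t 22.38 tcp [ 494.9 -225.9  152.1] yaw 62.4 z [-0.001  0.001 -1.   ] F [-0.66  0.16 -3.52] T [ 0.015 -0.01  -0.025] gap 0.547 q6 -1.72 tau6 0.001
((518.1166381835938, -448.57080078125), (113.03948211669922, 182.99853515625), 48.98267364501953) (0, 259, 151, 198)
((494.3603820800781, -227.46092224121094), (158.9318389892578, 158.60537719726562), 7.818024158477783) (146, 66, 317, 237)
((343.5196838378906, -260.97344970703125), (103.4635238647461, 45.49144744873047), 62.401161193847656) (49, 0, 177, 84)
proj tray [[304.26390788 231.8605505 ]] [[445.02825263 294.29958544]
 [243.40574319 359.08100354]
 [147.85832857 162.48351153]
 [380.58341779  72.31905471]]
```

View pics/w11.png

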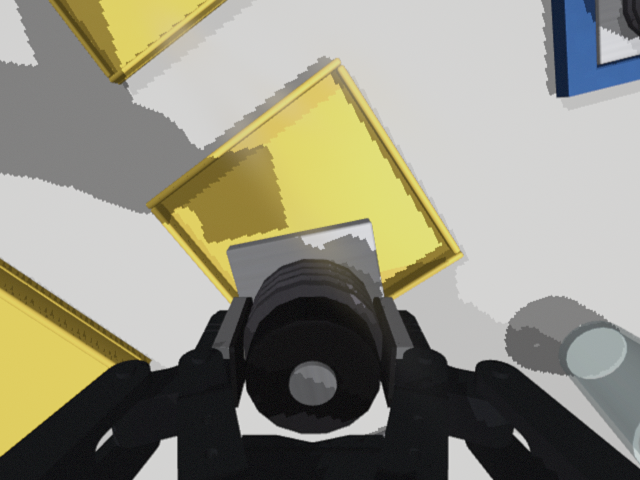

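Emit:
{"name": "arm_command", "arguments": {
  "rows": [
    [[-0.5, -2, -15], 0, 1],
    [[0, 0, -25], 0, 1],
    [[0, 0, -30], 0, 1],
    [[0, 0, -25], 0, 1],
    [[0, 0, -12], 0, 1],
    [[0, 0, -5], 0, 1],
    [[0, 0, -3], 0, 1],
    [[0, 0, 0], 0, 1],
    [[0, 0, 0], 0, 1]
  ]
}}

```text
t: 23.55
tcp_pos: [0.4951, -0.2298, 0.038]
tool_rot: [0.239, 0.971, -0.0, 0.001]
force: [0.0, 0.2, -3.3]
finger_gap: 0.55
```

Emit:
{"name": "arm_command", "arguments": {
  "rows": [
    [[0, 0, -1.5], 0, 1],
    [[0, 0, -1.5], 0, 1],
    [[0, 0, 0], 0, 1]
  ]
}}

```text
t: 23.92
tcp_pos: [0.4946, -0.2294, 0.0342]
tool_rot: [0.239, 0.971, 0.0, -0.0]
force: [0.1, 0.2, -3.5]
finger_gap: 0.548
```

Emit:
{"name": "arm_command", "arguments": {
  "rows": [
    [[0, 1, -1], 0, 1],
    [[0, 0, 0], 0, 1]
  ]
}}

```text
t: 24.18
tcp_pos: [0.4946, -0.2283, 0.0332]
tool_rot: [0.239, 0.971, 0.0, -0.0]
force: [1.0, 0.1, -2.5]
finger_gap: 0.548
```

Emit:
{"name": "arm_command", "arguments": {
  "rows": [
    [[0, 0, -1], 0, 1],
    [[0, 0, 0], 0, 1]
  ]
}}

```text
t: 24.42
tcp_pos: [0.4947, -0.2285, 0.0323]
tool_rot: [0.239, 0.971, -0.0, 0.0]
force: [-0.2, 0.5, -3.4]
finger_gap: 0.551
```

Emit:
{"name": "arm_command", "arguments": {
  "rows": [
    [[0, 0, -0.7], 0, 1],
    [[0, 0, 0], 0, 1]
  ]
}}

```text
t: 24.68
tcp_pos: [0.4947, -0.2286, 0.0322]
tool_rot: [0.239, 0.971, -0.0, 0.0]
force: [-1.6, 0.5, 4.2]
finger_gap: 0.548
```

Emit:
{"name": "arm_command", "arguments": {
  "rows": [
    [[0, 0, -0.7], 0, 1],
    [[0, 0, 0], 0, 1]
  ]
}}

```text
t: 24.92
tcp_pos: [0.4947, -0.2285, 0.0321]
tool_rot: [0.239, 0.971, -0.0, 0.0]
force: [-2.2, 0.6, 9.6]
finger_gap: 0.545
```

Emit:
{"name": "arm_command", "arguments": {
  "rows": [
    [[0, 0, 0.7], 0, 1],
    [[0, 0, 0], 0, 0.1],
    [[0, 0, 0], 0, -0.3],
    [[0, 0, 0], 0, -0.7],
    [[0, 0, 0], 0, -1],
    [[0, 0, 0], 0, -1],
    [[0, 0, 15], 0, -1],
    [[0, 0, 30], 0, -1],
    [[0, 0, 40], 0, -1],
    [[0, 0, 50], 0, -1],
    [[0, 0, 40], 0, -1],
    [[0, 0, 0], 0, -1]
  ]
}}

```text
t: 26.42
tcp_pos: [0.4966, -0.2298, 0.2112]
tool_rot: [0.239, 0.971, -0.002, 0.004]
force: [-0.4, -0.3, -0.0]
finger_gap: 0.996
```

Emit:
{"name": "arm_command", "arguments": {
  "rows": [
    [[-30, 10, 20], 0, -1],
    [[-40, 10, 10], 0, -1],
    [[-30, 0, 0], 0, -1],
    [[0, 0, 0], 0, -1],
    [[0, 0, 0], 0, -1],
    [[0, 0, 0], 0, -1]
  ]
}}

```text
t: 27.18
tcp_pos: [0.3956, -0.2089, 0.2365]
tool_rot: [0.239, 0.971, -0.0, 0.0]
force: [0.1, 0.2, 0.3]
finger_gap: 0.999
```

```bash
python3 - <<'E'
from h import *
st();t=manip.snapshot('top');cv2.imwrite('pics/t12.png',t);cv2.imwrite('pics/t12c.png',cv2.resize(t[130:300,100:500],None,fx=2,fy=2));im=manip.snapshot('side');cv2.imwrite('pics/s12.png',cv2.resize(im[120:320,200:480],None,fx=2.8,fy=2.8));cv2.imwrite('pics/w12.png',manip.snapshot('wrist'))
E
```

```text
t 27.18 tcp [ 395.6 -208.9  236.5] yaw 62.4 z [ 0. -0. -1.] F [0.13 0.21 0.32] T [-0.002 -0.055 -0.013] gap 0.999 q6 -1.83 tau6 0.002
```

View pics/t12c.png

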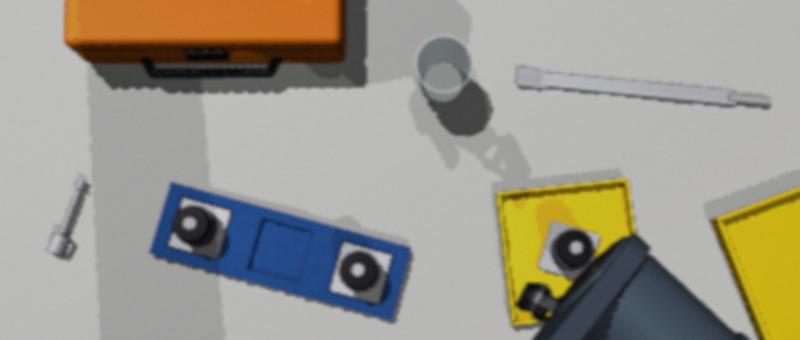

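View pics/s12.png

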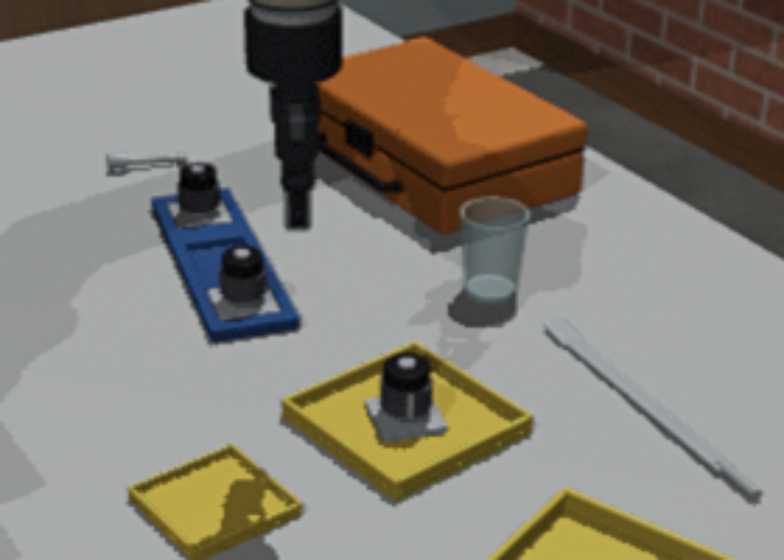

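View pics/w12.png

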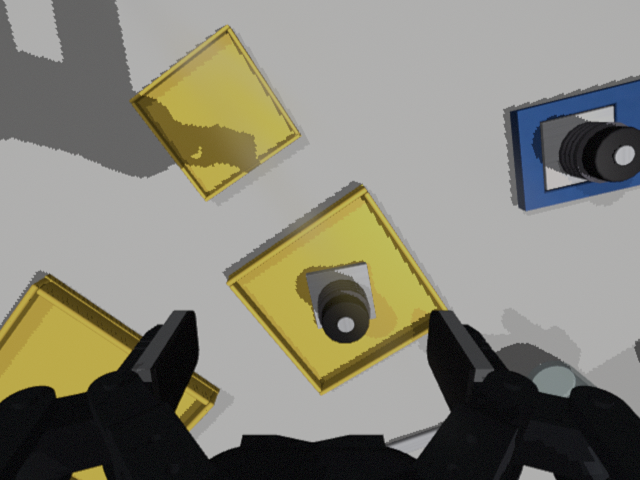

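```bash
python3 - <<'E'
from h import *
c,f=K('wrist');im=cv2.imread('pics/w12.png')
print(ray(c,f,[346,325],.066)*1000)
m=cv2.inRange(cv2.cvtColor(im,cv2.COLOR_BGR2HSV),(20,110,50),(36,255,255))
for k in cv2.findContours(m,cv2.RETR_EXTERNAL,cv2.CHAIN_APPROX_NONE)[0]:
    if cv2.contourArea(k)>3000: print(cv2.minAreaRect((ray(c,f,k[:,0,:],.02)[:,:2]*1000).astype(np.float32)))
E
```

```text
[[ 495.52024718 -226.42048512   66.        ]]
((417.6690979003906, -518.7360229492188), (114.00581359863281, 165.07508850097656), 21.733970642089844)
((492.4444885253906, -227.68716430664062), (162.92420959472656, 158.80459594726562), 7.76539945602417)
((293.7989807128906, -245.2613983154297), (103.0104751586914, 103.24117279052734), 6.0103440284729)
```

Centred within about 3 mm and standing upright; the arm is clear of everything.

```bash
python3 -c "
from station import manip
print(manip.sign_off())"
```

```text
the job is handed in; nothing more can be done
None
```

I turned each pulley a little over a quarter turn in its seat, from left to right. The middle tensioner was the one that dragged, so I lifted it out and set it in the middle-sized yellow tray. The job was handed in at about 27 s on the robot's clock.

**How each ran:** I compared the wrist-joint torque while turning with the torque when turning in free air (0.79 N m).

| Tensioner | Wrist-joint torque while turning | Difference from free air |
|---|---|---|
| Left | 0.78 N m | about 0.01 N m, runs free |
| Middle | 0.64 N m | about 0.15 N m, drags |
| Right | 0.79 N m | none, runs free |

The force sensor agreed, though it is noisy: the middle read 0.26 and then 0.13 N m, and the other two stayed near zero.

**Last checks:**
- **Placing:** the pictures show the bad tensioner standing upright and let go. By the wrist camera it is about 3 mm from the tray's centre.
- **Good ones:** the other two are still seated in the stand.
- **Other items:** the jar, tyre lever and valve tool look undisturbed.
- **Forces:** no reading taken passed about 12 N at the wrist. That includes up to 9 N pressing down on the left tensioner during its turn and 10 N for a moment when setting the bad one down.

**What disagreed:** the top and wrist cameras differed by about 3 mm in y. I set the tool between the two readings, leaning to the wrist camera. On the left tensioner I was slightly off centre, and the tool was pulled about 3 mm sideways during the turn. I corrected this for the other two.

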